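# Dock a tool hanger on the bench rail

## Task

Take the red-gripped tool hanger off its wooden stand, enter its foot at the open, flared end of the aluminium tool rail with the hook on the same side as the awl that already hangs there, and slide it along until the yellow spring catch of the blue stop clicks down behind it and holds it against the rubber buffer. Feel your way: do not force the hanger in the rail or ram the buffer to its end. Then let go, with the jar, the thread spool and the loose awl left where they are.

Things in the scene. Friction and masses are not known exactly. Their poses are not given: they have to be found in the camera images.
- hanger_grip (a point): Centre of the red grip, 22 (x) x 16 (y) x 30 mm high, of the loose steel hanger (0.11-0.21 kg); grasp here from above. Hanger axes: z up, y its sliding direction, x towards the hook. Below the grip an 8 x 12 mm stem, then a collar 26 (x) x 30 (y) mm, its top 40.5 and underside 46.5 mm below this point, an 8 mm neck, and a foot 23 (x) x 30 (y) x 10 mm, underside 65 mm below this point.
- hanger_hook (a point): Bottom of the hanger's hook: a 5 mm rod that leaves the collar towards the hanger's +x, runs down at x = 32 mm and ends in an upturned hook. This point is at x = 46 mm, z = -101 mm from the grip centre. It passes clear beside the rail.
- stand: Fixed wooden stand on whose flat top, 80 mm above the bench, the hanger's foot rests at the start: a post 30 x 50 mm on a base 90 x 100 x 12 mm. Origin on the bench under its centre.
- rail: Fixed aluminium tool rail on two posts; origin on the bench under it, y along the rail from open to closed end, x to the side where the hooks hang. A closed channel from y = -130 to 170 mm, with a slot 12 mm wide along its top: floor 100 mm above the bench, inside 26 mm wide, 12 mm high; outside 34 mm wide, top at 116 mm. Grip centre at 165 mm when the foot stands on the floor.
- mouth (a point): Middle of the channel's floor at its open mouth; y = -130 mm in the rail's frame, same axes, 100 mm above the bench. Before it the floor goes on as an open lip, 44 mm wide, to y = -180 mm, with flared side guides 12 mm high: 38 mm apart at y = -154 mm, narrowing to 26 mm at the mouth.
- parked (a point): Top of a hanger with an awl, fixed on the rail near its closed end (y = 150 mm, 144 mm above the bench); its awl hangs on the rail's +x side.
- rail_middle (a point): Middle of the rail's floor at y = 40 mm. A blue stop (up to 135 mm high above the bench) is clamped on the rail by hand with its buffer face anywhere from y = 10 to 75 mm in the rail's frame: not measured, it must be felt or seen. Its black buffer meets the collar's front: 1400 N/m, preload 1.5 N, hard end after 8.5 mm (13 N).
- rail_top (a point): Middle of the slot's top at y = 40 mm. The stop's yellow catch, a sprung fork passing both sides of the stem, has ramped teeth 27-41 mm before the buffer face. The collar lifts it 4 mm (a push of 1-4 N; up to 138 mm above the bench), it rides on the collar and drops behind it once the buffer is pressed in about 4 mm. Then the buffer holds the collar against it with about 6 N.
- jar: Amber glass jar, 52 mm wide, 65 mm high, bystander; origin under its centre.
- spool: White thread spool, 40 mm wide, 40 mm high, bystander; origin under its centre.
- awl: Loose awl with a wooden handle lying on the bench, bystander; origin under it.
Mind the look-alikes: they are no part of the job. Of the things that look like the part that bears hanger_grip, the middle-sized one is meant.

How it is judged:
On the way, in this order (a step that is already met when the one before it is completed fails the run):
1. the hanger's foot is inside the mouth of the rail, upright, hook on the awl's side (x of hanger_grip in the frame of rail between -0.005 and 0.005 m and z of hanger_grip in the frame of rail between 0.16 and 0.17 m and x of hanger_hook in the frame of rail above 0.03 m and y of hanger_grip in the frame of rail between -0.125 and -0.06 m), for 0.1 s.
2. the hanger has been slid along inside the rail to the stop (x of hanger_grip in the frame of rail between -0.005 and 0.005 m and z of hanger_grip in the frame of rail between 0.16 and 0.17 m and x of hanger_hook in the frame of rail above 0.03 m and y of hanger_grip in the frame of rail above -0.02 m), for 0.05 s.
At the end, for the whole second after the job is handed in: The hanger stands in the rail, upright (within 0.12 rad) and within 5 mm of its seat height and centre line, hook on the awl's side, at rest, and is held under spring load between buffer and dropped catch (its contacts with the rail and stop add up to over 9 N; not caught they stay under 7) (x of hanger_grip in the frame of rail between -0.005 and 0.005 m and z of hanger_grip in the frame of rail between 0.16 and 0.17 m and x of hanger_hook in the frame of rail above 0.03 m and y of hanger_grip in the frame of rail above -0.01 m and angle between hanger_grip's own z axis and vertical below 0.12 rad and contact force between hanger and rail above 9 N and linear speed of hanger below 0.01 m/s); the robot touches nothing.
It fails at once if the hanger is forced against the rail or its stop with more than 30 N (contact force between hanger and rail above 30 N).
It fails at once if a bystander is moved by more than 20 mm (distance of any of jar, spool, awl from where it was at the start of the episode above 0.02 m).
It also fails if it takes over 72 s, if anything falls off the work surface, if the arm or the gripper's body presses on something with over 40 N, if the wrist force passes 120 N, or if a joint passes its speed limit or range.

## Robot

A 6-joint arm with a two-finger parallel gripper is mounted at the origin on the work surface. World frame = base frame: x ahead of the robot, y to its left, z up, the work surface at z = 0. Lengths are in m, angles in rad, forces in N, time in s.
With the tool pointing down it reaches from about 0.35 to 0.975 m from the base axis. Payload 4.9 kg.
Tool frame: the origin (TCP) lies midway between the tips of the shut fingers; the grasp point (between the pads) lies 19 mm behind it; z points along the fingers, y is the line along which they close (so a half turn about z gives the same grasp; the last joint's range is limited). The gripper opens to 85 mm and grips with 20 to 120 N. Pads are 22 mm wide; open, the fingers measure 114 mm over their backs; the gripper's body (76 mm by 85 mm) begins 54 mm behind the grasp point. The pads swing forward as they close: fully open they stand 13 mm farther back than shut.
Start: joints at [1.113, 0.053, 1.613, -0, 1.476, -0.119], TCP at [0.208, 0.589, 0.231] pointing down, gripper open.
Joint ranges: [-3.01, 3.01], [-1.01, 2.22], [0.06, 2.58], [-1.02, 4.17], [0.09, 2.62], [-3.14, 3.14]. Speed limits (rad/s): [2.57, 2.57, 3.14, 3.14, 3.14, 3.14].

## Interface

Orientations are given as a unit quaternion [w, x, y, z].
In Python, from plant import state, grab_frame, camera_info, job_done, spot_in, masks_of, pinpoint gives the robot as it stands.
- The arm moves only by the shell command python3 -m handwheel 'ROWS' [OPENING]. ROWS is JSON, a list that holds one entry, the list of rows, each a list of 6 numbers: the shift along the world's x, y, z in m, then the turn, a rotation vector about the world's x, y, z in degrees. In form: [[[tx, ty, tz, ax, ay, az], ...]]. A call has 1 to 20 rows; each row shifts and turns the commanded pose from where the row before left it; what a row does not reach is not made up. A row lasts 1/12 s, in which the tool goes at most 41.7 mm and 7.16 degrees, less where a joint would pass 70% of its speed; a pose out of reach is approached as far as the arm can. A call is refused whole if a number of a shift passes 0.0417 or a number of a turn 7.16, either way. A call with a gripper value outside its range is refused whole. OPENING is the opening, from 0 (shut) to 1 (fully open), set as the call begins (- or left out, the last holds). The fingers move at their own pace and stop on an object; the grip force is fixed at half the most. Time passes only in rows, so rows that do not move let the fingers close. It gives the time, the measured TCP pose, the force, the opening and the grip force at its end, in the units of the state.
- state(): the state, without advancing time (a new reading comes with each control period).
- grab_frame(name): name is "scene" or "top"; returns (picture, depth): 384x512x3 uint8, blue, green, red; 384x512 float32, m along the optical axis (not along the pixel's ray), 0 where there is no reading.
- camera_info(name): a dict with "fx", "fy", "cx", "cy" (pixels), "T" (4x4, takes a point from camera to world coordinates). Camera axes: x right, y up, looking along -z (the intrinsics and any distortion apply to the point x, -y, -z); pixel columns grow to the right and rows downward; lengths in m; the calibration is good to about 2 mm. A picture is of the moment at which its call begins. camera_info takes no time and is no camera call.
- job_done(): hands the job in; it is judged then, once.
Trained networks look in the newest picture that a camera, given by its name, has taken for a name from the list of things; names that differ only in an ending like _2 or _b are one class to them, and where a whole thing is asked for, a point or a joint stands for the part that bears it (a point fixed in the world has none). Each returns a list of dicts, best first, with "conf" (0 to 1); they miss things now and then, are a little off and sometimes report something else, mostly with a low value. They report only what shows in the picture. A call takes as long as a camera call. They do not tell look-alikes from the thing itself.
- spot_in(camera, thing): "box" ([left, top, width, height] in pixels, round what is visible of it).
- masks_of(camera, thing): "region" (384x512 bool, what is visible of it) and "box" ([left, top, width, height] in pixels, round what is visible of it).
- pinpoint(camera, thing): "position" ([column, row] in pixels: a listed point, or the origin of a listed thing).
The state is a dict: "time": time; "joint_pos": joint angles; "joint_vel": joint speeds; "joint_efforts": joint torques, N m; "tool_pos": TCP position; "tool_rot": TCP orientation; "contact_force": force on the tool from outside, world axes, zero at the start; "ft_torque": the same for the moment, N m; "gripper_width": opening from 0.0 (shut) to 1.0 (fully open); "grasp_force": force on a finger pad.
Only numpy, scipy, OpenCV 4.12 (cv2) and the standard library are available. Lean on these libraries where they do the work, as an engineer would, in place of code of your own. Each camera call takes 0.05 s, during which the arm holds its last target. There are 200 camera calls.

## Working session

There is one attempt and no reset: what is moved stays moved. The work goes in short steps, Python scripts to look and compute and a shell command to move; the robot and the scene stay as the last step left them, time stands still between calls to the robot, and variables do not carry over. Pictures are saved under pics/ and viewed, at most 10 in all, crops included, and the job is handed in when it is done.

```bash
mkdir -p pics; cat > h.py <<'E'
import numpy as np, cv2
from plant import *
def ray(c,px):
    i=camera_info(c); d=np.array([(px[0]-i["cx"])/i["fx"],-(px[1]-i["cy"])/i["fy"],-1.0]); return i["T"][:3,3],i["T"][:3,:3]@d
def at_z(c,px,z):
    o,d=ray(c,px); return o+d*(z-o[2])/d[2]
def at_d(c,px,dep):
    o,d=ray(c,px); return o+d*dep
E
python3 - <<'E'
from h import *
for c in("scene","top"):
    p,d=grab_frame(c); cv2.imwrite(f"pics/{c}0.png",p); np.save(f"{c}0.npy",d)
    i=camera_info(c); print(c,{k:(v if k!="T" else np.round(v,3).tolist()) for k,v in i.items()})
    for t in("hanger_grip","hanger_hook","stand","rail","mouth","parked","rail_middle","rail_top","jar","spool","awl"):
        for r in pinpoint(c,t)[:4]:
            px=r["position"]; u,v=int(round(px[0])),int(round(px[1]))
            w=at_d(c,px,d[v,u]) if 0<=v<384 and 0<=u<512 else None
            print(t,round(r["conf"],2),np.round(px,1),None if w is None else np.round(w,3))
print(state())
E
```

```text
scene {'fx': 410.6062493359724, 'fy': 410.6062493359724, 'cx': 259.30257999363744, 'cy': 185.41530568004376, 'T': [[-0.187, -0.706, 0.684, 1.203], [0.982, -0.139, 0.125, -0.023], [0.007, 0.695, 0.719, 0.828], [0.0, 0.0, 0.0, 1.0]]}
hanger_grip 0.85 [148.7 208.6] [ 0.574 -0.428  0.023]
hanger_grip 0.78 [203.4 167.8] [ 0.525 -0.284  0.148]
hanger_grip 0.53 [197.2 243. ] [ 0.648 -0.277  0.013]
hanger_hook 0.8 [124.6 170.6] [ 0.46  -0.542  0.029]
hanger_hook 0.77 [205.5 209.3] [ 0.541 -0.287  0.014]
hanger_hook 0.67 [169.8 260.7] [ 0.703 -0.329  0.003]
hanger_hook 0.43 [236.6 270.6] [ 0.727 -0.16   0.047]
stand 0.82 [207.1 205.5] [ 0.534 -0.284  0.021]
stand 0.66 [369.6 183.9] [0.357 0.135 0.006]
rail 0.9 [352.4 235.8] [0.551 0.094 0.009]
mouth 0.97 [306.4 197.4] [ 0.531 -0.032  0.103]
parked 0.65 [432.6 217.3] [0.574 0.244 0.143]
parked 0.6 [306.7 195.1] [ 0.533 -0.032  0.113]
rail_middle 0.74 [374.7 218.4] [0.576 0.126 0.114]
rail_top 0.87 [378.5 211.9] [0.574 0.13  0.136]
rail_top 0.64 [234.3 274.8] [ 0.732 -0.164  0.037]
jar 0.89 [236.2 274.3] [ 0.73  -0.16   0.038]
jar 0.74 [371.8 1
[... 1042 characters left out ...]
2, 'joint_pos': array([ 1.11298871e+00,  5.26950227e-02,  1.61285802e+00,  7.65600904e-06,
        1.47597462e+00, -1.18980644e-01]), 'joint_vel': array([ 0.00027032, -0.00055522,  0.0008251 , -0.00101699,  0.0004508 ,
       -0.00075232]), 'joint_efforts': array([ 8.23034748e-05, -3.93703651e+01, -3.70454836e+01, -4.62432047e-05,
        6.43489511e-04, -1.88872031e-05]), 'tool_pos': array([0.20772722, 0.58947656, 0.23133177]), 'tool_rot': array([5.58861052e-06, 1.68604619e-01, 9.85683763e-01, 3.22370281e-05]), 'contact_force': array([-0.57259891, -0.34132376, -1.53531973]), 'ft_torque': array([-0.01679668, -0.00965406,  0.01498016]), 'grasp_force': 0.0, 'gripper_width': 0.9982478077762543}
```

```bash
python3 - <<'E'
import cv2
p=cv2.imread("pics/scene0.png"); cv2.imwrite("pics/s1.png",cv2.resize(p[120:310,90:290],None,fx=3,fy=3,interpolation=cv2.INTER_CUBIC))
E
```

```text
(no output)
```

View pics/scene0.png

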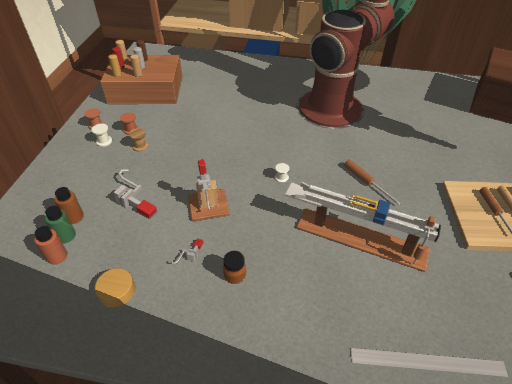

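View pics/top0.png

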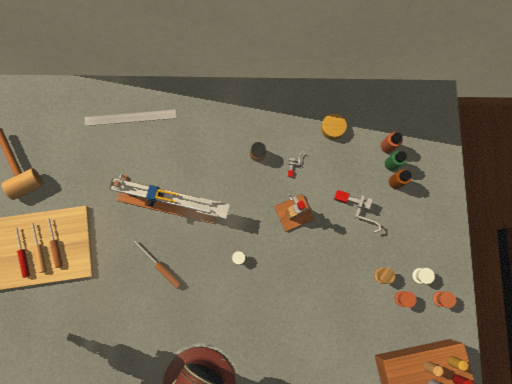

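View pics/s1.png

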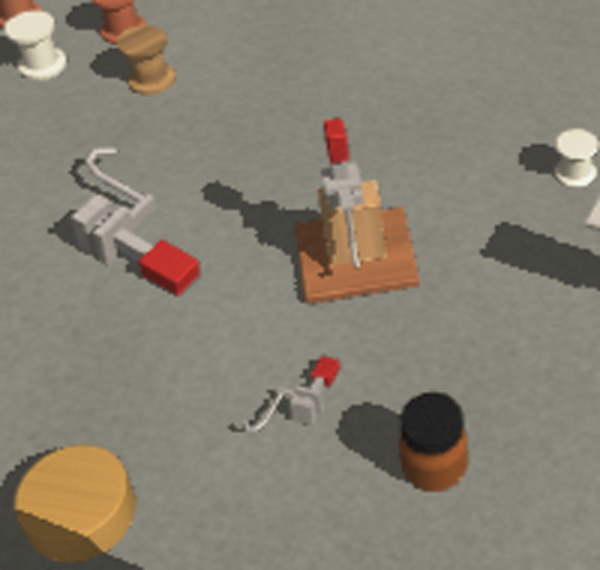

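The pictures show three red-gripped hangers in the scene view: a large one lying at (148,208), one on the wooden stand at (203,168), and a small one lying at (197,243). I choose the one on the stand, which is the middle-sized one, and its hook points towards the scene camera (+x). The rail runs from its flared mouth at (295,190) to its closed end at (435,230). The blue stop is at (382,210), the yellow catch at (364,203), and the awl hangs on the +x side.

```bash
cat >> h.py <<'E'
def cloud(c,p,d):
    i=camera_info(c); v,u=np.mgrid[:384,:512]; q=np.stack([(u-i["cx"])/i["fx"],-(v-i["cy"])/i["fy"],-np.ones(u.shape)],-1)
    return i["T"][:3,3]+(q*d[...,None])@i["T"][:3,:3].T
def red(p): 
    p=p.astype(int); return (p[...,2]>130)&(p[...,1]<70)&(p[...,0]<80)
E
cat > m.py <<'E'
from h import *
for c in("scene","top"):
    p,d=cv2.imread(f"pics/{c}0.png"),np.load(f"{c}0.npy"); W=cloud(c,p,d)
    near=(d>0)&(np.hypot(W[...,0]-.52,W[...,1]+.285)<.09)
    r=near&red(p)&(W[...,2]>.1); P=W[r]; print(c,"red",len(P),P.mean(0).round(4),P.min(0).round(4),P.max(0).round(4))
    if c=="top":
        t=P[P[:,2]>.153]; print(" top",len(t),t.mean(0).round(4))
        print(cv2.minAreaRect((t[:,:2]*1000).astype(np.float32)))
    g=near&~red(p)&(np.ptp(p.astype(int),axis=2)<40)&(W[...,2]>.05); 
    print(" grey",np.c_[np.argwhere(g)[:,::-1],(W[g]*1000).round()].astype(int).tolist()[::3])
    x0=np.array([.55,.1]); R=(d>0)&(np.hypot(W[...,0]-.55,W[...,1]-.1)<.2)&(abs(W[...,2]-.115)<.006); Q=W[R][:,:2]
    print(" rail",len(Q),Q.mean(0).round(4),cv2.minAreaRect((Q*1000).astype(np.float32)),cv2.fitLine((Q*1000).astype(np.float32),cv2.DIST_HUBER,0,.01,.01).ravel())
    hs=cv2.cvtColor(p,cv2.COLOR_BGR2HSV); B=(hs[...,0]>100)&(hs[...,0]<125)&(hs[...,1]>120)&(W[...,2]>.1)&(d>0); Y=(hs[...,0]>18)&(hs[...,0]<32)&(hs[...,1]>150)&(W[...,2]>.12)&(d>0)&(abs(W[...,1]-.1)<.15)
    for n,k in(("blue",B),("yel",Y)): print(n,k.sum(),W[k].mean(0).round(4),W[k].min(0).round(3),W[k].max(0).round(3))
E
python3 m.py
```

```text
scene red 77 [ 0.5243 -0.288   0.1514] [ 0.509  -0.2997  0.1314] [ 0.5322 -0.2799  0.1613]
 grey [[206, 173, 526, -279, 133], [204, 174, 520, -287, 122], [201, 175, 525, -293, 122], [204, 175, 520, -287, 119], [207, 175, 504, -285, 104], [198, 176, 513, -306, 105], [201, 176, 524, -294, 118], [204, 176, 521, -287, 116], [207, 176, 507, -284, 103], [198, 177, 517, -305, 105], [201, 177, 525, -294, 115], [204, 177, 520, -288, 112], [207, 177, 511, -283, 104], [197, 178, 515, -308, 99], [200, 178, 517, -300, 103], [203, 178, 521, -290, 108], [206, 178, 517, -284, 106], [209, 178, 512, -278, 102], [200, 179, 522, -298, 105], [203, 179, 520, -291, 104], [206, 179, 517, -284, 102], [209, 179, 517, -277, 104], [200, 180, 523, -298, 102], [203, 180, 523, -290, 104], [206, 180, 523, -283, 105], [209, 180, 522, -275, 105], [200, 181, 525, -297, 101], [203, 181, 528, -289, 105], [206, 181, 526, -282, 104], [209, 181, 524, -274, 104], [200, 182, 531, -295, 104], [203, 182, 530, -288, 104], [206, 182, 527, -282, 102], [209, 182, 523, -275, 99], [199, 183, 534, -297, 103], [202, 183, 534, -290, 10
[... 1811 characters left out ...]
-280, 105], [293, 208, 518, -275, 88], [296, 208, 515, -283, 104], [304, 208, 515, -306, 106], [296, 209, 513, -283, 103], [302, 209, 512, -300, 104], [305, 209, 512, -309, 106], [296, 210, 509, -283, 104], [299, 210, 510, -291, 103], [302, 210, 510, -300, 103], [296, 211, 506, -282, 106], [299, 211, 507, -292, 102], [295, 212, 506, -281, 89], [298, 212, 503, -288, 104]]
 rail 678 [0.5453 0.1056] ((542.6231689453125, 105.94596099853516), (328.8013000488281, 66.63859558105469), 75.43553161621094) [2.1933757e-01 9.7564906e-01 5.4169147e+02 1.1150420e+02]
blue 100 [0.5526 0.1398 0.1341] [0.533 0.124 0.114] [0.575 0.153 0.141]
yel 89 [0.5467 0.104  0.1307] [0.529 0.07  0.122] [0.564 0.129 0.137]
```

```bash
cat > m2.py <<'E'
from h import *
for c in("scene","top"):
    p,d=cv2.imread(f"pics/{c}0.png"),np.load(f"{c}0.npy"); W=cloud(c,p,d)
    hs=cv2.cvtColor(p,cv2.COLOR_BGR2HSV)
    R=(d>0)&(np.hypot(W[...,0]-.55,W[...,1]-.1)<.22)&(abs(W[...,2]-.110)<.012)&(hs[...,1]<70); Q=W[R]
    a=np.deg2rad(-13); ey=np.array([-np.sin(a),np.cos(a)]); ex=np.array([np.cos(a),np.sin(a)]); o=np.array([.545,.1])
    s=(Q[:,:2]-o)@ey; t=(Q[:,:2]-o)@ex
    print(c); 
    for k in np.arange(-.21,.23,.015):
        m=(s>=k)&(s<k+.015)&(t>-.04)&(t<.04)
        if m.sum()>3: print(round(k+.0075,3),m.sum(),(np.percentile(t[m],[3,50,97])*1000).round(1),((t[m].min()+t[m].max())*500).round(1),(np.percentile(Q[m,2],[5,95])*1000).round())
E
python3 m2.py
python3 - <<'E'
import cv2
p=cv2.imread("pics/scene0.png"); cv2.imwrite("pics/s2.png",cv2.resize(p[170:270,280:446],None,fx=4.5,fy=4.5,interpolation=cv2.INTER_CUBIC))
E
```

```text
scene
-0.188 16 [-16.6  -0.3  18.6] 1.6 [ 98. 102.]
-0.173 79 [-18.5   4.8  23.7] 1.7 [ 98. 102.]
-0.158 88 [-20.   -2.7  24.5] 2.8 [ 99. 112.]
-0.143 90 [-17.8  -1.7  22.9] 2.2 [ 99. 112.]
-0.128 102 [-14.6  14.1  22.8] 4.3 [ 99. 117.]
-0.113 104 [-14.4  11.   23.1] 3.6 [ 99. 117.]
-0.098 106 [-13.7  11.2  21. ] 4.0 [ 99. 117.]
-0.083 99 [-14.8   8.7  19.5] 2.0 [ 99. 117.]
-0.068 99 [-13.4   9.5  18.9] 2.0 [ 99. 117.]
-0.053 103 [-15.7  10.4  19.4] 1.8 [ 99. 117.]
-0.038 95 [-14.9  10.5  18.6] 0.9 [ 99. 117.]
-0.023 69 [-12.6  15.9  18.8] 2.5 [100. 117.]
-0.008 77 [-15.1  14.4  19.1] 1.8 [100. 117.]
0.007 76 [-15.8  15.5  19.2] 1.6 [ 99. 117.]
0.022 62 [-13.2  16.2  19.1] 2.4 [ 98. 117.]
0.037 4 [22.1 23.3 24.2] 23.2 [100. 103.]
0.052 38 [-15.9  11.9  22.5] 4.0 [ 99. 117.]
0.067 113 [-15.    8.5  18.4] 1.2 [100. 117.]
0.082 112 [-15.3   9.2  18.8] 1.3 [ 99. 117.]
0.097 116 [-15.2   8.3  18.8] 1.5 [100. 117.]
0.112 117 [-15.8   9.2  18.5] 0.6 [ 99. 117.]
0.127 119 [-15.5   8.3  18.8] 1.2 [100. 117.]
0.142 81 [-11.8  17.1  34.1] 10.3 [100. 121.]
0.157 82 [-14.6  14.2  18.8] 1.0 [100. 
[... 497 characters left out ...]
] 0.9 [100. 119.]
-0.038 52 [-15.6   1.1  16.7] 1.1 [100. 120.]
-0.023 30 [-16.1   0.9   8.6] -3.7 [100. 119.]
-0.008 27 [-15.8   3.    9.1] -3.4 [ 99. 118.]
0.007 26 [-15.9   3.    9.2] -3.1 [ 99. 121.]
0.022 13 [-19.1 -14.4  22.3] 1.0 [102. 119.]
0.037 12 [-34.1 -27.1 -23.1] -28.6 [112. 120.]
0.052 8 [-29.9 -15.2  13.9] -8.4 [111. 119.]
0.067 53 [-15.7   1.9  17.7] 1.1 [ 99. 119.]
0.082 64 [-15.7   1.9  17.4] 0.8 [ 99. 119.]
0.097 56 [-15.8   2.2  17.1] 0.9 [ 98. 119.]
0.112 52 [-15.6   2.1  15.8] 0.2 [ 99. 120.]
0.127 57 [-15.6  -0.4  17. ] 1.1 [ 99. 120.]
0.142 27 [-16.1   2.9  32. ] 8.5 [ 99. 122.]
0.157 24 [-16.5  -9.3  17.6] 0.5 [111. 118.]
0.172 20 [-14.6   0.3  15.4] 0.6 [110. 118.]
```

View pics/s2.png

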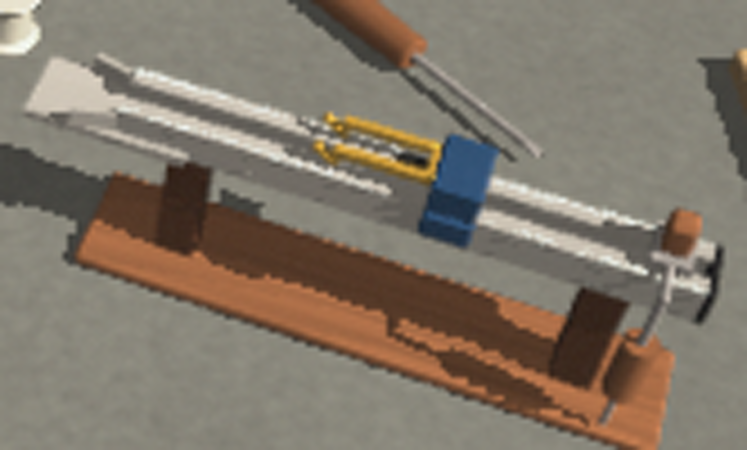

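```bash
python3 -m handwheel '[[[0.025,-0.033,0.002,0,0,0],[0.025,-0.033,0.002,0,0,0],[0.025,-0.033,0.002,0,0,0],[0.025,-0.033,0.002,0,0,0],[0.025,-0.033,0.002,0,0,0],[0.025,-0.033,0,0,0,0],[0.025,-0.033,0,0,0,0],[0.02,-0.036,0,0,0,0],[0.02,-0.036,0,0,0,0],[0.015,-0.038,0,0,0,0],[0.01,-0.04,0,0,0,0],[0.01,-0.04,0,0,0,6],[0.01,-0.04,0,0,0,6],[0.01,-0.04,0,0,0,6],[0.01,-0.04,0,0,0,6],[0.01,-0.04,0,0,0,6],[0.01,-0.04,0,0,0,6],[0,-0.04,0,0,0,6],[0,-0.04,0,0,0,4.4],[0,-0.04,0,0,0,0]]]' 1
```

```text
time: 2.87
tool_pos: [0.5063, -0.1481, 0.2415]
tool_rot: [0.0, -0.228, 0.974, -0.0]
contact_force: [0.9, 0.2, -1.2]
gripper_width: 0.999
grasp_force: 0.0
```

The hanger's yaw is about +27° and the rail's about -13°. The rail's centre line passes (0.546, 0.100). The buffer face is at rail y of roughly 0.01 to 0.02.

```bash
python3 -m handwheel '[[[0.003,-0.036,0,0,0,0.6],[0.003,-0.036,0,0,0,0],[0.004,-0.036,0,0,0,0],[0.003,-0.034,0,0,0,0],[0,0,0,0,0,0],[0,0,-0.025,0,0,0],[0,0,-0.025,0,0,0],[0,0,-0.025,0,0,0],[0,0,-0.02,0,0,0],[0,0,-0.012,0,0,0],[0,0,-0.0075,0,0,0],[0,0,0,0,0,0],[0,0,0,0,0,0]]]' 1
```

```text
time: 3.95
tool_pos: [0.52, -0.2882, 0.1276]
tool_rot: [0.0, -0.232, 0.973, -0.0]
contact_force: [-0.4, 0.2, 0.1]
gripper_width: 1.003
grasp_force: 0.0
```

```bash
python3 - <<'E'
from h import *
p,d=grab_frame("scene"); cv2.imwrite("pics/s3.png",cv2.resize(p[90:240,120:290],None,fx=3.5,fy=3.5,interpolation=cv2.INTER_CUBIC)); print(state()["tool_pos"],state()["contact_force"])
E
```

```text
[ 0.52043524 -0.28850485  0.12838736] [0.8099893  0.0500555  0.73036428]
```

View pics/s3.png

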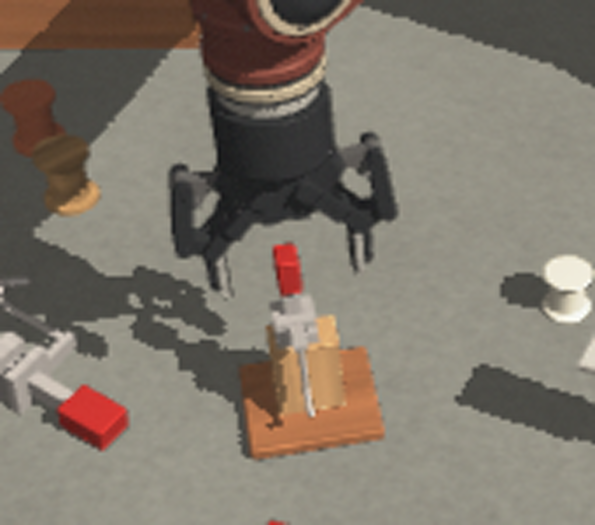

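The grip sits at crop pixel (287,268), between the fingertips at (222,285) and (360,260), so I close on it.

```bash
python3 -m handwheel '[[[0,0,0,0,0,0],[0,0,0,0,0,0],[0,0,0,0,0,0],[0,0,0,0,0,0],[0,0,0,0,0,0],[0,0,0,0,0,0],[0,0,0,0,0,0],[0,0,0,0,0,0],[0,0,0,0,0,0],[0,0,0,0,0,0]]]' 0
```

```text
time: 4.83
tool_pos: [0.5196, -0.2881, 0.1269]
tool_rot: [0.0, -0.232, 0.973, -0.0]
contact_force: [0.6, -0.1, 0.9]
gripper_width: 0.18
grasp_force: 60.1
```

```bash
python3 -m handwheel '[[[0,0,0.01,0,0,0],[0,0,0.02,0,0,0],[0,0,0.025,0,0,0],[0,0,0.005,0,0,-5],[-0.003,0.022,0,0,0,-5],[-0.003,0.022,0,0,0,-5],[-0.003,0.022,0,0,0,-5],[-0.003,0.022,0,0,0,-5],[-0.003,0.022,0,0,0,-5],[-0.003,0.022,0,0,0,-5],[-0.003,0.022,0,0,0,-4.8],[-0.0006,0.024,0,0,0,0],[0,0,0,0,0,0],[0,0,0,0,0,0],[0,0,0,0,0,0]]]'; cat > m3.py <<'E'
from h import *
import sys
T=state()["tool_pos"]; print(T.round(4),state()["contact_force"].round(1))
a=np.deg2rad(-13); ey=np.array([-np.sin(a),np.cos(a)]); ex=np.array([np.cos(a),np.sin(a)]); o=np.array([.546,.0998])
f=lambda q:np.round([(q[:2]-o)@ex,(q[:2]-o)@ey,q[2]],4)
print("tcp in rail",f(T))
for c in("scene","top"):
    p,d=grab_frame(c); W=cloud(c,p,d); cv2.imwrite(f"pics/{c}_{sys.argv[1]}.png",p)
    n=(d>0)&(np.hypot(W[...,0]-T[0],W[...,1]-T[1])<.07)&(W[...,2]>T[2]-.09)
    g=n&(W[...,2]<T[2]-.018)&(W[...,2]>T[2]-.06)&(np.ptp(p.astype(int),axis=2)<40)
    r=n&red(p)
    for k,m in(("red",r),("collar/foot",g)):
        if m.sum()>3:
            Q=np.array([f(q) for q in W[m]]); print(c,k,m.sum(),"lo",np.percentile(Q,4,axis=0).round(4),"hi",np.percentile(Q,96,axis=0).round(4))
    ct=n&(abs(W[...,2]-(T[2]-.0225))<.004)&(np.ptp(p.astype(int),axis=2)<40)
    if ct.sum()>5: print(c,"collar top",cv2.minAreaRect(np.array([f(q)[:2]*1000 for q in W[ct]],np.float32)))
E
python3 m3.py a
```

```text
time: 6.08
tool_pos: [0.498, -0.1104, 0.1872]
tool_rot: [0.0, 0.113, 0.994, -0.0]
contact_force: [0.1, 0.0, 0.4]
gripper_width: 0.18
grasp_force: 59.7
[ 0.498  -0.1104  0.1872] [0.1 0.  0.4]
tcp in rail [ 0.0006 -0.2156  0.1872]
scene collar/foot 205 lo [-0.0114 -0.2277  0.1408] hi [ 0.0327 -0.1996  0.1667]
scene collar top ((10.207515716552734, -214.14881896972656), (29.68147087097168, 49.02912521362305), 89.52254486083984)
top collar/foot 13 lo [-0.0151 -0.2309  0.1393] hi [-0.0093 -0.204   0.1679]
```

```bash
python3 -m handwheel '[[[0.003,0.0145,-0.01,0,0,0],[0.0035,0.0145,-0.01,0,0,0],[0.0035,0.0145,-0.01,0,0,0],[0,0,-0.005,0,0,0],[0,0,0,0,0,0],[0,0,0,0,0,0],[0,0,-0.001,0,0,0],[0,0,-0.001,0,0,0],[0,0,0,0,0,0],[0,0,0,0,0,0]]]'; python3 m3.py b; python3 - <<'E'
import cv2
p=cv2.imread("pics/scene_b.png"); cv2.imwrite("pics/s4.png",cv2.resize(p[110:260,210:380],None,fx=3.5,fy=3.5,interpolation=cv2.INTER_CUBIC))
E
```

```text
time: 7.02
tool_pos: [0.5081, -0.067, 0.1502]
tool_rot: [0.0, 0.114, 0.994, -0.0]
contact_force: [1.1, 0.0, -0.9]
gripper_width: 0.172
grasp_force: 59.8
[ 0.5081 -0.067   0.1502] [ 1.1  0.  -0.9]
tcp in rail [ 0.0006 -0.1711  0.1502]
scene collar/foot 645 lo [-0.0166 -0.1815  0.0962] hi [ 0.0293 -0.106   0.1278]
scene collar top ((9.076082229614258, -170.00399780273438), (30.421464920043945, 50.81801986694336), 87.80943298339844)
top collar/foot 89 lo [-0.0211 -0.1761  0.0958] hi [ 0.0041 -0.1054  0.125 ]
```

View pics/s4.png

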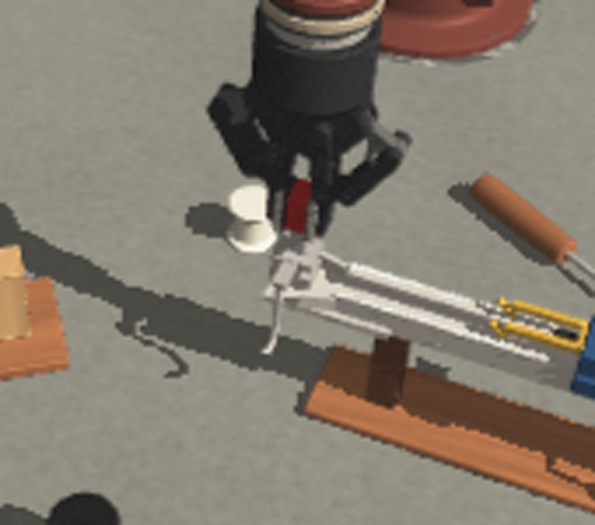

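The hanger's collar at crop (300,270) is over the lip in line with the slot, and the hook at (270,350) hangs on the +x side. I lower it to feel for the lip.

```bash
python3 -m handwheel '[[[0,0,-0.0008,0,0,0],[0,0,-0.0008,0,0,0],[0,0,0,0,0,0],[0,0,0,0,0,0]]]'; python3 -m handwheel '[[[0,0,-0.0007,0,0,0],[0,0,0,0,0,0],[0,0,0,0,0,0]]]';  python3 -m handwheel '[[[0,0,-0.0007,0,0,0],[0,0,0,0,0,0],[0,0,0,0,0,0]]]'
```

```text
time: 7.45
tool_pos: [0.5079, -0.0665, 0.1481]
tool_rot: [-0.0, 0.113, 0.994, 0.0]
contact_force: [-0.3, -0.5, -1.3]
gripper_width: 0.178
grasp_force: 59.8
time: 7.7
tool_pos: [0.508, -0.0666, 0.1474]
tool_rot: [-0.0, 0.113, 0.994, 0.0]
contact_force: [-0.2, -0.5, -1.0]
gripper_width: 0.176
grasp_force: 59.8
time: 7.95
tool_pos: [0.5081, -0.0666, 0.1469]
tool_rot: [0.0, 0.113, 0.994, -0.0]
contact_force: [-0.6, -0.4, -0.6]
gripper_width: 0.18
grasp_force: 59.8
```

```bash
python3 -m handwheel '[[[0,0,-0.0007,0,0,0],[0,0,0,0,0,0],[0,0,0,0,0,0]]]'; python3 -m handwheel '[[[0,0,-0.0007,0,0,0],[0,0,0,0,0,0],[0,0,0,0,0,0]]]'
```

```text
time: 8.2
tool_pos: [0.5083, -0.0667, 0.1468]
tool_rot: [0.0, 0.113, 0.994, -0.0]
contact_force: [-0.9, 0.6, 4.5]
gripper_width: 0.178
grasp_force: 60.4
time: 8.45
tool_pos: [0.5085, -0.0667, 0.1468]
tool_rot: [0.001, 0.113, 0.994, -0.0]
contact_force: [-3.1, 0.3, 7.4]
gripper_width: 0.182
grasp_force: 61.0
```

```bash
python3 -m handwheel '[[[0,0,0.002,0,0,0],[0,0,0,0,0,0],[0,0,0,0,0,0]]]'; python3 -m handwheel '[[[0.0007,0.0029,0,0,0,0],[0.0007,0.0029,0,0,0,0],[0.0007,0.0029,0,0,0,0],[0.0007,0.0029,0,0,0,0],[0,0,0,0,0,0]]]'; python3 -m handwheel '[[[0.0006,0.0029,0,0,0,0],[0.0007,0.0029,0,0,0,0],[0.0007,0.0029,0,0,0,0],[0,0,0,0,0,0],[0,0,0,0,0,0]]]'
```

```text
time: 8.7
tool_pos: [0.5078, -0.0666, 0.1469]
tool_rot: [-0.0, 0.113, 0.994, 0.0]
contact_force: [-0.1, 0.8, 1.3]
gripper_width: 0.18
grasp_force: 60.0
time: 9.12
tool_pos: [0.5108, -0.0543, 0.1471]
tool_rot: [-0.0, 0.113, 0.994, 0.0]
contact_force: [0.1, -0.4, -1.3]
gripper_width: 0.181
grasp_force: 59.8
time: 9.53
tool_pos: [0.5136, -0.046, 0.1478]
tool_rot: [0.001, 0.113, 0.994, 0.0]
contact_force: [2.4, 0.1, -0.9]
gripper_width: 0.177
grasp_force: 59.7
```

```bash
python3 -m handwheel '[[[0.001,-0.0002,-0.0003,0,0,0],[0,0,0,0,0,0],[0,0,0,0,0,0]]]'; python3 -m handwheel '[[[0.0006,0.0025,0,0,0,0],[0.0006,0.0025,0,0,0,0],[0,0,0,0,0,0]]]'; python3 -m handwheel '[[[0.0006,0.0025,0,0,0,0],[0.0005,0.0025,0,0,0,0],[0,0,0,0,0,0]]]'
```

```text
time: 9.78
tool_pos: [0.5137, -0.0466, 0.1471]
tool_rot: [-0.0, 0.113, 0.994, -0.0]
contact_force: [1.3, -0.5, -1.0]
gripper_width: 0.178
grasp_force: 59.8
time: 10.03
tool_pos: [0.515, -0.0411, 0.1471]
tool_rot: [-0.0, 0.113, 0.994, 0.0]
contact_force: [1.8, 0.4, -1.2]
gripper_width: 0.179
grasp_force: 59.8
time: 10.28
tool_pos: [0.5162, -0.036, 0.1471]
tool_rot: [0.0, 0.113, 0.994, 0.0]
contact_force: [2.0, 0.3, -1.5]
gripper_width: 0.176
grasp_force: 59.8
```

```bash
python3 -m handwheel '[[[0.0012,0.0028,0,0,0,0],[0.0008,0.003,0,0,0,0],[0.0007,0.003,0,0,0,0],[0.0007,0.003,0,0,0,0],[0.0007,0.003,0,0,0,0],[0,0,0,0,0,0]]]'; python3 -m handwheel '[[[0.0007,0.003,0,0,0,0],[0.0007,0.003,0,0,0,0],[0.0007,0.003,0,0,0,0],[0.0007,0.003,0,0,0,0],[0.0007,0.003,0,0,0,0],[0.0007,0.003,0,0,0,0],[0,0,0,0,0,0]]]'; python3 m3.py c
```

```text
time: 10.78
tool_pos: [0.5201, -0.0211, 0.147]
tool_rot: [-0.0, 0.113, 0.994, 0.0]
contact_force: [-0.2, -0.1, -0.9]
gripper_width: 0.174
grasp_force: 59.7
time: 11.37
tool_pos: [0.5245, -0.0031, 0.1471]
tool_rot: [-0.0, 0.113, 0.994, 0.0]
contact_force: [-0.3, -0.3, -1.5]
gripper_width: 0.179
grasp_force: 59.7
[ 0.5245 -0.0031  0.1471] [-0.3 -0.3 -1.5]
tcp in rail [ 0.0022 -0.1052  0.1471]
scene collar/foot 984 lo [-0.0169 -0.1676  0.0959] hi [ 0.0242 -0.0423  0.125 ]
scene collar top ((11.361201286315918, -102.82785034179688), (45.619140625, 30.69379997253418), 3.7364580631256104)
top red 140 lo [-0.0484 -0.0876  0.4626] hi [ 0.0139 -0.052   0.4806]
top collar/foot 217 lo [-0.0197 -0.1721  0.0956] hi [ 0.0181 -0.0415  0.1187]
```

```bash
python3 -m handwheel '[[[0.0009,0.0039,0,0,0,0],[0.0009,0.0039,0,0,0,0],[0.0009,0.0039,0,0,0,0],[0.0009,0.0039,0,0,0,0],[0.0009,0.0039,0,0,0,0],[0,0,0,0,0,0]]]'; python3 -m handwheel '[[[0.0009,0.0039,0,0,0,0],[0.0009,0.0039,0,0,0,0],[0.0009,0.0039,0,0,0,0],[0.0009,0.0039,0,0,0,0],[0.0009,0.0039,0,0,0,0],[0,0,0,0,0,0]]]'
```

```text
time: 11.97
tool_pos: [0.529, 0.0166, 0.1471]
tool_rot: [0.0, 0.113, 0.994, 0.0]
contact_force: [0.1, 1.4, -2.0]
gripper_width: 0.184
grasp_force: 59.8
time: 12.47
tool_pos: [0.5335, 0.036, 0.1471]
tool_rot: [-0.0, 0.113, 0.994, 0.0]
contact_force: [0.3, 0.7, -1.2]
gripper_width: 0.18
grasp_force: 59.8
```

```bash
for i in 1 2 3 4; do :; done; python3 -m handwheel '[[[0.0005,0.002,0,0,0,0],[0.0004,0.0019,0,0,0,0],[0,0,0,0,0,0]]]'; python3 -m handwheel '[[[0.0005,0.002,0,0,0,0],[0.0004,0.0019,0,0,0,0],[0,0,0,0,0,0]]]'; python3 -m handwheel '[[[0.0005,0.002,0,0,0,0],[0.0004,0.0019,0,0,0,0],[0,0,0,0,0,0]]]'
```

```text
time: 12.72
tool_pos: [0.5343, 0.0395, 0.1471]
tool_rot: [-0.0, 0.113, 0.994, 0.0]
contact_force: [1.0, -0.7, -1.9]
gripper_width: 0.182
grasp_force: 59.8
time: 12.97
tool_pos: [0.5352, 0.0433, 0.1471]
tool_rot: [0.0, 0.113, 0.994, 0.0]
contact_force: [1.1, -0.6, -1.9]
gripper_width: 0.177
grasp_force: 59.8
time: 13.22
tool_pos: [0.5361, 0.0473, 0.1471]
tool_rot: [0.0, 0.113, 0.994, 0.0]
contact_force: [-0.8, -0.1, -0.1]
gripper_width: 0.172
grasp_force: 59.8
```

```bash
python3 -m handwheel '[[[0.0005,0.002,0,0,0,0],[0.0004,0.0019,0,0,0,0],[0,0,0,0,0,0]]]'; python3 -m handwheel '[[[0.0005,0.002,0,0,0,0],[0.0004,0.0019,0,0,0,0],[0,0,0,0,0,0]]]'; python3 -m handwheel '[[[0.0005,0.002,0,0,0,0],[0.0004,0.0019,0,0,0,0],[0,0,0,0,0,0]]]'; python3 -m handwheel '[[[0.0005,0.002,0,0,0,0],[0.0004,0.0019,0,0,0,0],[0,0,0,0,0,0]]]'
```

```text
time: 13.47
tool_pos: [0.537, 0.0512, 0.1471]
tool_rot: [-0.0, 0.113, 0.994, 0.0]
contact_force: [0.6, 0.4, -1.7]
gripper_width: 0.176
grasp_force: 59.8
time: 13.72
tool_pos: [0.5379, 0.0551, 0.1471]
tool_rot: [-0.0, 0.113, 0.994, 0.0]
contact_force: [-0.4, 0.3, -0.8]
gripper_width: 0.179
grasp_force: 59.8
time: 13.97
tool_pos: [0.5387, 0.0589, 0.1469]
tool_rot: [-0.0, 0.113, 0.994, -0.0]
contact_force: [0.1, 0.2, -2.1]
gripper_width: 0.174
grasp_force: 59.6
time: 14.22
tool_pos: [0.5396, 0.0628, 0.1469]
tool_rot: [-0.0, 0.113, 0.994, -0.0]
contact_force: [-0.3, -1.2, -2.4]
gripper_width: 0.181
grasp_force: 59.6
```

```bash
python3 -m handwheel '[[[0.0004,0.0015,0,0,0,0],[0.0003,0.0014,0,0,0,0],[0,0,0,0,0,0]]]'; python3 -m handwheel '[[[0.0004,0.0015,0,0,0,0],[0.0003,0.0014,0,0,0,0],[0,0,0,0,0,0]]]'; python3 -m handwheel '[[[0.0004,0.0015,0,0,0,0],[0.0003,0.0014,0,0,0,0],[0,0,0,0,0,0]]]'; python3 -m handwheel '[[[0.0004,0.0015,0,0,0,0],[0.0003,0.0014,0,0,0,0],[0,0,0,0,0,0]]]'; python3 m3.py d | head -2
```

```text
time: 14.47
tool_pos: [0.5404, 0.066, 0.1469]
tool_rot: [-0.0, 0.113, 0.994, 0.0]
contact_force: [-0.2, -0.0, -2.0]
gripper_width: 0.177
grasp_force: 59.6
time: 14.72
tool_pos: [0.5411, 0.0688, 0.147]
tool_rot: [-0.0, 0.113, 0.994, 0.0]
contact_force: [0.3, -0.3, -2.2]
gripper_width: 0.178
grasp_force: 59.6
time: 14.97
tool_pos: [0.5418, 0.0716, 0.1471]
tool_rot: [-0.0, 0.113, 0.994, 0.0]
contact_force: [0.4, -0.6, -2.4]
gripper_width: 0.177
grasp_force: 59.6
time: 15.22
tool_pos: [0.5425, 0.0745, 0.1471]
tool_rot: [0.0, 0.113, 0.994, 0.0]
contact_force: [0.4, -0.1, -3.1]
gripper_width: 0.177
grasp_force: 59.6
[0.5425 0.0745 0.1471] [ 0.4 -0.1 -3.1]
tcp in rail [ 0.0023 -0.0254  0.1471]
```

```bash
for k in 1 ; do python3 -m handwheel '[[[0.0004,0.0015,0,0,0,0],[0.0003,0.0014,0,0,0,0],[0,0,0,0,0,0]]]'; done; python3 -m handwheel '[[[0.0004,0.0015,0,0,0,0],[0.0003,0.0014,0,0,0,0],[0,0,0,0,0,0]]]'; python3 -m handwheel '[[[0.0004,0.0015,0,0,0,0],[0.0003,0.0014,0,0,0,0],[0,0,0,0,0,0]]]'; python3 -m handwheel '[[[0.0004,0.0015,0,0,0,0],[0.0003,0.0014,0,0,0,0],[0,0,0,0,0,0]]]'
```

```text
time: 15.57
tool_pos: [0.5432, 0.0773, 0.1471]
tool_rot: [0.0, 0.113, 0.994, 0.0]
contact_force: [0.3, -0.4, -2.9]
gripper_width: 0.177
grasp_force: 59.6
time: 15.82
tool_pos: [0.5439, 0.0803, 0.1471]
tool_rot: [0.0, 0.113, 0.994, 0.0]
contact_force: [-0.1, 0.7, -2.5]
gripper_width: 0.178
grasp_force: 59.6
time: 16.07
tool_pos: [0.5447, 0.0832, 0.1471]
tool_rot: [0.0, 0.113, 0.994, 0.0]
contact_force: [-0.2, -0.0, -3.4]
gripper_width: 0.174
grasp_force: 59.5
time: 16.32
tool_pos: [0.5453, 0.0861, 0.1471]
tool_rot: [0.0, 0.113, 0.994, 0.0]
contact_force: [-1.0, 0.9, -2.9]
gripper_width: 0.181
grasp_force: 59.5
```

```bash
python3 -m handwheel '[[[0.0004,0.0015,0,0,0,0],[0.0003,0.0014,0,0,0,0],[0,0,0,0,0,0]]]'; python3 -m handwheel '[[[0.0005,0.0019,0,0,0,0],[0,0,0,0,0,0]]]'; python3 -m handwheel '[[[0.0005,0.0019,0,0,0,0],[0,0,0,0,0,0]]]';  python3 -m handwheel '[[[0.0005,0.0019,0,0,0,0],[0,0,0,0,0,0]]]'
```

```text
time: 16.57
tool_pos: [0.546, 0.089, 0.1471]
tool_rot: [0.0, 0.113, 0.994, 0.0]
contact_force: [-0.3, 0.2, -2.8]
gripper_width: 0.179
grasp_force: 59.5
time: 16.73
tool_pos: [0.5465, 0.0909, 0.1471]
tool_rot: [-0.0, 0.113, 0.994, 0.0]
contact_force: [0.3, 0.1, -3.0]
gripper_width: 0.178
grasp_force: 59.5
time: 16.9
tool_pos: [0.547, 0.0925, 0.1471]
tool_rot: [-0.0, 0.113, 0.994, -0.0]
contact_force: [0.7, -0.3, -1.8]
gripper_width: 0.178
grasp_force: 59.4
time: 17.07
tool_pos: [0.5474, 0.094, 0.1471]
tool_rot: [-0.0, 0.113, 0.994, -0.001]
contact_force: [-1.0, -2.7, -3.1]
gripper_width: 0.177
grasp_force: 59.5
```

The y force shows the collar has met the buffer. I press on in 1 mm steps.

```bash
python3 -m handwheel '[[[0.0002,0.001,0,0,0,0],[0,0,0,0,0,0],[0,0,0,0,0,0]]]'; python3 -m handwheel '[[[0.0002,0.001,0,0,0,0],[0,0,0,0,0,0],[0,0,0,0,0,0]]]'; python3 -m handwheel '[[[0.0002,0.001,0,0,0,0],[0,0,0,0,0,0],[0,0,0,0,0,0]]]'
```

```text
time: 17.32
tool_pos: [0.5476, 0.0949, 0.1471]
tool_rot: [-0.0, 0.113, 0.994, -0.001]
contact_force: [-1.7, -5.1, -2.1]
gripper_width: 0.179
grasp_force: 59.6
time: 17.57
tool_pos: [0.5478, 0.0959, 0.1471]
tool_rot: [-0.0, 0.113, 0.994, -0.001]
contact_force: [-2.2, -3.8, -2.1]
gripper_width: 0.176
grasp_force: 59.7
time: 17.82
tool_pos: [0.5479, 0.0964, 0.1472]
tool_rot: [-0.0, 0.113, 0.994, -0.001]
contact_force: [-1.6, -5.9, -1.0]
gripper_width: 0.177
grasp_force: 59.7
```

```bash
python3 -m handwheel '[[[0.0002,0.001,0,0,0,0],[0,0,0,0,0,0],[0,0,0,0,0,0]]]'; python3 -m handwheel '[[[0.0002,0.001,0,0,0,0],[0,0,0,0,0,0],[0,0,0,0,0,0]]]'; python3 -m handwheel '[[[0.0002,0.0008,0,0,0,0],[0,0,0,0,0,0],[0,0,0,0,0,0],[0,0,0,0,0,0]]]'; python3 m3.py e|head -2
```

```text
time: 18.07
tool_pos: [0.5481, 0.0971, 0.1472]
tool_rot: [-0.0, 0.113, 0.994, -0.002]
contact_force: [-1.7, -7.5, -0.3]
gripper_width: 0.173
grasp_force: 59.8
time: 18.32
tool_pos: [0.5483, 0.0978, 0.1472]
tool_rot: [-0.0, 0.113, 0.994, -0.002]
contact_force: [-1.9, -8.9, -0.2]
gripper_width: 0.181
grasp_force: 59.9
time: 18.65
tool_pos: [0.5484, 0.0984, 0.1472]
tool_rot: [-0.0, 0.113, 0.994, -0.002]
contact_force: [-2.3, -8.6, -0.2]
gripper_width: 0.18
grasp_force: 60.0
[0.5484 0.0984 0.1472] [-2.3 -8.6 -0.2]
tcp in rail [ 0.0027 -0.0008  0.1472]
```

```bash
python3 -m handwheel '[[[0.0002,0.0007,0,0,0,0],[0,0,0,0,0,0],[0,0,0,0,0,0]]]'; python3 -m handwheel '[[[-0.0006,-0.0024,0,0,0,0],[0,0,0,0,0,0],[0,0,0,0,0,0],[0,0,0,0,0,0]]]'; python3 -m handwheel '[[[-0.0003,-0.0015,0,0,0,0],[0,0,0,0,0,0],[0,0,0,0,0,0]]]'
```

```text
time: 19.0
tool_pos: [0.5485, 0.0989, 0.1472]
tool_rot: [-0.0, 0.113, 0.994, -0.002]
contact_force: [-3.1, -9.6, -1.6]
gripper_width: 0.182
grasp_force: 60.0
time: 19.33
tool_pos: [0.5481, 0.0971, 0.1472]
tool_rot: [-0.0, 0.113, 0.994, -0.002]
contact_force: [-1.4, -7.3, -1.2]
gripper_width: 0.177
grasp_force: 60.1
time: 19.58
tool_pos: [0.5478, 0.096, 0.1471]
tool_rot: [-0.0, 0.114, 0.994, -0.001]
contact_force: [-1.5, -6.1, -1.4]
gripper_width: 0.177
grasp_force: 59.8
```

```bash
python3 -m handwheel '[[[-0.0003,-0.0012,0,0,0,0],[0,0,0,0,0,0],[0,0,0,0,0,0]]]'; python3 -m handwheel '[[[-0.0003,-0.0012,0,0,0,0],[0,0,0,0,0,0],[0,0,0,0,0,0]]]'
```

```text
time: 19.83
tool_pos: [0.5477, 0.0958, 0.1472]
tool_rot: [0.0, 0.113, 0.994, -0.0]
contact_force: [-0.5, -3.0, -2.3]
gripper_width: 0.175
grasp_force: 59.6
time: 20.08
tool_pos: [0.5477, 0.0954, 0.1472]
tool_rot: [0.0, 0.113, 0.994, 0.001]
contact_force: [1.2, 1.4, -3.0]
gripper_width: 0.175
grasp_force: 59.5
```

The force reversed to +1.4 N at a point where it was -5 N on the way in, so the catch holds. I go to neutral, release and retreat.

```bash
python3 -m handwheel '[[[0.0001,0.0004,0,0,0,0],[0,0,0,0,0,0],[0,0,0,0,0,0]]]'; python3 -m handwheel '[[[0,0,0,0,0,0],[0,0,0,0,0,0],[0,0,0,0,0,0],[0,0,0,0,0,0],[0,0,0,0,0,0],[0,0,0,0,0,0]]]' 0.55;  python3 -m handwheel '[[[0,0,0.01,0,0,0],[0,0,0.02,0,0,0],[0,0,0.03,0,0,0],[0,0,0.03,0,0,0],[0,0,0.03,0,0,0],[-0.03,0,0.02,0,0,0],[-0.04,0,0.01,0,0,0],[-0.04,0,0,0,0,0],[-0.03,0,0,0,0,0],[0,0,0,0,0,0],[0,0,0,0,0,0],[0,0,0,0,0,0]]]'; python3 - <<'E'
from h import *
p,d=grab_frame("scene"); cv2.imwrite("pics/s5.png",cv2.resize(p[160:270,290:446],None,fx=4.5,fy=4.5,interpolation=cv2.INTER_CUBIC))
W=cloud("scene",p,d); r=red(p)&(d>0)&(np.hypot(W[...,0]-.547,W[...,1]-.097)<.05); print(r.sum(),W[r].mean(0))
E
```

```text
time: 20.33
tool_pos: [0.5477, 0.0954, 0.1472]
tool_rot: [0.0, 0.113, 0.994, 0.0]
contact_force: [1.7, 1.2, -2.9]
gripper_width: 0.176
grasp_force: 59.6
time: 20.83
tool_pos: [0.5476, 0.095, 0.1473]
tool_rot: [0.0, 0.113, 0.994, -0.0]
contact_force: [-0.1, -0.6, 0.4]
gripper_width: 0.55
grasp_force: 0.0
time: 21.83
tool_pos: [0.4079, 0.095, 0.2979]
tool_rot: [0.001, 0.113, 0.994, 0.0]
contact_force: [-0.8, 0.8, 0.3]
gripper_width: 0.552
grasp_force: 0.0
49 [0.5465588  0.09740836 0.1788087 ]
```

View pics/s5.png

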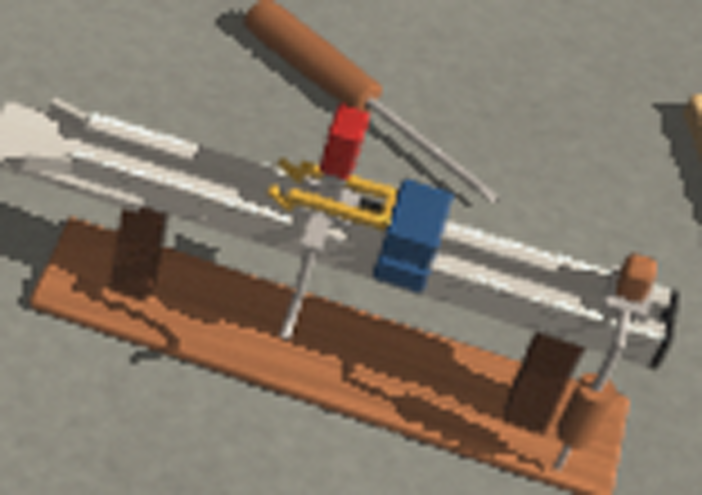

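```bash
python3 - <<'E'
from h import *
grab=grab_frame("scene"); cv2.imwrite("pics/scene_f.png",grab[0])
for n in("scene0","scene_d","scene_e","scene_f"):
    p=cv2.imread(f"pics/{n}.png"); hs=cv2.cvtColor(p,cv2.COLOR_BGR2HSV)
    Y=(hs[...,0]>18)&(hs[...,0]<32)&(hs[...,1]>150); Y[:,:335]=0;Y[:,400:]=0;Y[:190]=0;Y[225:]=0
    v,u=np.nonzero(Y); print(n,len(u),[ (c,v[u==c].min(),v[u==c].max()) for c in range(u.min(),u.max()+1,2) if (u==c).any()])
E
```

```text
scene0 134 [(350, np.int64(202), np.int64(203)), (352, np.int64(196), np.int64(204)), (354, np.int64(196), np.int64(205)), (356, np.int64(198), np.int64(204)), (358, np.int64(196), np.int64(205)), (360, np.int64(197), np.int64(205)), (362, np.int64(197), np.int64(206)), (364, np.int64(198), np.int64(207)), (366, np.int64(199), np.int64(207)), (368, np.int64(199), np.int64(208)), (370, np.int64(200), np.int64(208)), (372, np.int64(201), np.int64(209)), (374, np.int64(201), np.int64(210)), (376, np.int64(202), np.int64(207))]
scene_d 119 [(350, np.int64(201), np.int64(201)), (352, np.int64(201), np.int64(203)), (354, np.int64(203), np.int64(204)), (356, np.int64(201), np.int64(203)), (358, np.int64(202), np.int64(203)), (360, np.int64(202), np.int64(204)), (362, np.int64(203), np.int64(204)), (364, np.int64(197), np.int64(205)), (366, np.int64(197), np.int64(206)), (368, np.int64(198), np.int64(207)), (370, np.int64(199), np.int64(207)), (372, np.int64(199), np.int64(208)), (374, np.int64(200), np.int64(209)), (376, np.int64(200), np.int64(208)), (378, np.int64(201), np.int64(202))]
sc
[... 358 characters left out ...]
206), np.int64(208)), (370, np.int64(207), np.int64(208)), (372, np.int64(202), np.int64(209)), (374, np.int64(201), np.int64(210)), (376, np.int64(202), np.int64(207))]
scene_f 118 [(350, np.int64(202), np.int64(203)), (352, np.int64(203), np.int64(204)), (354, np.int64(197), np.int64(205)), (356, np.int64(198), np.int64(204)), (358, np.int64(196), np.int64(205)), (360, np.int64(197), np.int64(205)), (362, np.int64(204), np.int64(206)), (364, np.int64(205), np.int64(207)), (366, np.int64(206), np.int64(207)), (368, np.int64(199), np.int64(208)), (370, np.int64(200), np.int64(208)), (372, np.int64(201), np.int64(209)), (374, np.int64(201), np.int64(210)), (376, np.int64(202), np.int64(207))]
```

The catch is back at its undisturbed image height (frame f matches frame 0). In frame d, riding on the collar, it was 1–2 px higher. It has dropped, so I hand in.

```bash
python3 -c "
from plant import *
print(job_done())"
```

```text
the job is handed in; nothing more can be done
None
```

The hanger is in the rail with its hook on the awl's side, held between the buffer and the dropped yellow catch; it has been released and the job handed in, with no verdict shown and the jar, spool and awl never approached.

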